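# Load the filler's dial and index it three clicks

### The job

Two nests of the filling dial, the two next in line for the nozzle on your side of the dial, are still empty: stand the two empty pudding moulds from the white board upright in them, one in each, whichever way round. Then take the dial by its black bar knob and turn it anticlockwise (seen from above), feeling for the clicks, to exactly the third click, which brings the first of the two moulds under the nozzle; do not run on past it, and do not turn the wrong way. Finish with your grip still on the knob, holding the dial still in that third stop for the shot of filling, with every mould still standing in its nest and the other things on the table left where they are.

Things in the scene. Friction and masses are not known exactly. Their poses are not given: they have to be found in the camera images.
- filler: The filling machine: a dial and a piston filler bolted to one steel skid, immovable. Origin on the dial axis at table height; its -y axis points to the nozzle and filler. Dial: flat white plastic disc 340 mm across, top face 66 mm up. Filler: a valve block with steel hopper (rim 365 mm up) 250 to 440 mm out along -y, then a cylinder and white cabinet out to 560 mm.
- nozzle_tip (a point): Mouth of the filler's nozzle, a steel tip 14 mm across pointing straight down, 130 mm above the table, 125 mm from the dial axis, on the robot's right of the dial. Its elbow tops out 188 mm up; a horizontal spout, 28 mm thick, 173 mm up, runs from it away from the dial.
- nest_1 (a point): Centre of the floor of the empty nest next to come under the nozzle, on the robot's side of the dial. Eight nests stand 45 degrees apart on a circle of 125 mm radius: blue plastic rings fixed on the disc, 62 mm across outside, 49 mm inside, 10 mm high; the floor is the disc's top face, 66 mm above the table. Axes turn with the dial, z up.
- nest_2 (a point): The same for the nest that follows (second to come under the nozzle), empty too, 45 degrees clockwise (from above) of nest_1.
- nest_3 (a point): The same, third to come, holds mould_c at the start.
- nest_4 (a point): The same, fourth to come, holds mould_d at the start.
- nest_5 (a point): The same, fifth to come, holds mould_e at the start. The other three nests (one of them under the nozzle at the start) are empty and stay so.
- dial (a joint): Angle of dial and knob, rad, 0 at the start, growing anticlockwise from above (carrying nest_1 to the nozzle). A sprung roller clicks into a stop every 15 degrees: 0, 0.262, 0.524, 0.785 (third), 1.047 ..., with no end stop. Leaving a stop takes about 0.15 N m (grip firmly, 30 to 40 N); a little past half way the roller snaps over and draws the dial into the next. Left alone in a stop it stays.
- knob_grip (a point): Point to grip, on the dial's axis, 160 mm above the table. The knob is a black upright bar, 62 mm long, 16 mm thick, from 138 to 174 mm above the table, with a white line on top, on the dial's spindle; under it a collar 34 mm across from 128 to 138 mm. Pinch the bar across its 16 mm from above. The point turns with the knob: x along the bar, z up.
- knob: The whole bar knob of knob_grip, fixed to the dial. Its origin lies on the dial's axis at table height, axes as knob_grip.
- mould_a: Empty aluminium pudding mould, upright on the white board: a round open cup, base 44 mm, widening to 52 mm under a thin rolled rim 54 mm across, 45 mm high, 28 to 49 g. Origin at the centre of its underside, z axis up. Grip it round the outside from above. The board on the robot's left is 300 by 220 mm and 15 mm high.
- mould_b: A second mould like mould_a, on the same board.
- mould_c: A like mould already standing in nest_3.
- mould_d: A like mould already standing in nest_4.
- mould_e: A like mould already standing in nest_5.
- cutter: Bystander: orange plastic pastry cutter, a plain ring open at both ends, 54 mm across, 35 mm high, standing on the white board near the moulds. Origin at the centre of its underside.
- can: Bystander: ribbed gold-coloured tin can, 103 mm across, 126 mm high. Origin at the centre of its underside.
- jar: Bystander: amber jar with a red lid, 64 mm across, 100 mm high. Origin at the centre of its underside.
- spatula: Bystander: pale green spatula, 200 mm long, lying on the table at the robot's left. Origin at the underside of its middle.
Mind the look-alikes: they are no part of the job. What is shaped like the mould_c but turquoise is not meant. What is shaped like the mould_b but pink is not meant.

How it is judged:
By the outcome, as a careful person would: the job done as asked, in the order asked, and still so for the second after the job is handed in, while the arm keeps its last pose, push and grip.
It also fails if it takes over 72 s, if anything falls off the work surface, if the arm or the gripper's body presses on something with over 40 N, if the wrist force passes 120 N, or if a joint passes its speed limit or range.

### The arm

A 7-joint arm with a two-finger parallel gripper is mounted at the origin on the work surface. World frame = base frame: x ahead of the robot, y to its left, z up, the work surface at z = 0. Lengths are in m, angles in rad, forces in N, time in s.
With the tool pointing down it reaches from about 0.4 to 0.85 m from the base axis. Payload 4.5 kg.
Tool frame: the origin (TCP) lies between the finger pads, 19 mm behind the fingertips; this is the grasp point; z points along the fingers, y is the line along which they close (so a half turn about z gives the same grasp; the last joint's range is limited). The gripper opens to 88 mm and grips with 3 to 60 N. Pads are 18 mm wide; open, the fingers measure 123 mm over their backs; the gripper's body (75 mm by 187 mm) begins 45 mm behind the grasp point.
Start: joints at [1.156, 0.689, -0.195, 1.565, 0.157, 0.902, -0.215], TCP at [0.271, -0.563, 0.257] pointing down, gripper open.
Joint ranges: [-3.01, 3.01], [-0.46, 2.08], [-1.47, 1.51], [0.13, 2.56], [-1, 4.14], [0.04, 2.09], [-2.66, 2.66]. Speed limits (rad/s): [2.57, 2.57, 3.14, 3.14, 3.14, 3.14, 3.14].

### API

Orientations are given as a unit quaternion [x, y, z, w].
In Python, from plant import r, optics gives the robot as it stands.
- The arm moves only by the tool servo_tool, never from a script. Its arguments are lists of equal length, an entry for each row: "translation": the shift along the tool's x, y, z in m, a list of three; "turn": the turn, a rotation vector about the tool's x, y, z in rad, a list of three. In form: {"translation": [[dx, dy, dz], ...], "turn": [[rx, ry, rz], ...]}. A call has 1 to 10 rows; each row shifts and turns the commanded pose from where the row before left it, along the tool's axes as they then stand; what a row does not reach is not made up. A row lasts 1/8 s, in which the tool goes at most 62.5 mm and 10.7 degrees, less where a joint would pass 70% of its speed; a pose out of reach is approached as far as the arm can. A call is refused whole if a number of a shift passes 0.0625 or a number of a turn 0.188, either way. A call with a gripper value outside its range is refused whole. "grip" is the opening, from 0 (shut) to 1 (fully open), set as the call begins (left out, the last holds). The fingers move at their own pace and stop on an object; "grip_force" is the grip in N (left out, the last holds). Time passes only in rows, so rows that do not move let the fingers close. It gives the time, the measured TCP pose, the force, the opening and the grip force at its end, in the units of the state.
- r.get_state(): the state, without advancing time (a new reading comes with each control period).
- optics.snapshot(name): name is "side" or "top" or "wrist"; returns a dict with "img" (400x640x3 uint8, red, green, blue), "z_map" (400x640 float32, m along the optical axis (not along the pixel's ray), 0 where there is no reading), "mtx" (3x3 intrinsics, pixels), "k1" (the pictures are not rectified: a ray, as slopes to the right and down, at radius r is drawn at 1 + k1 r^2 times it, then the intrinsics apply), "R" (3x3) and "t" (3): a world point X has camera coordinates R X + t. Camera axes: x right, y down, z forward; pixel columns grow to the right and rows downward; lengths in m; the calibration is good to about 2 mm. A picture is of the moment at which its call begins.
- r.finish_job(): hands the job in; it is judged then, once.
The state is a dict: "clock": time; "q": joint angles; "qd": joint speeds; "joint_torque": joint torques, N m; "tool_pos": TCP position; "eef_rot": TCP orientation; "contact_force": force on the tool from outside, world axes, zero at the start; "moment": the same for the moment, N m; "opening": opening from 0.0 (shut) to 1.0 (fully open); "finger_force": force on a finger pad.
Only numpy, scipy, OpenCV 4.12 (cv2) and the standard library are available. Lean on these libraries where they do the work, as an engineer would, in place of code of your own. Each camera call takes 0.05 s, during which the arm holds its last target. There are 200 camera calls.

## Working session

There is one attempt and no reset: what is moved stays moved. The work goes in short steps, Python scripts to look and compute and a tool call to move; the robot and the scene stay as the last step left them, time stands still between calls to the robot, and variables do not carry over. Pictures are saved under pics/ and viewed, at most 10 in all, crops included, and the job is handed in when it is done.

Besides the shell and the picture viewer there is one more tool, called after "Request:" as name(argument=value, ...) on one line, values as JSON. servo_tool: Moves the arm, as the interface text tells. Its arguments: {"type":"object","properties":{"translation":{"type":"array"},"turn":{"type":"array"},"grip":{"type":"number"},"grip_force":{"type":"number"}},"required":["translation","turn"]}

```bash
ls; mkdir -p pics; cat > h.py <<'E'
import numpy as np, cv2
from plant import r, optics
def snap(n,save=None):
    s=optics.snapshot(n)
    if save: cv2.imwrite('pics/'+save,s['img'][:,:,::-1])
    return s
def pts(s):
    h,w=s['z_map'].shape
    u,v=np.meshgrid(np.arange(w),np.arange(h))
    d=rays(s,np.stack([u.ravel(),v.ravel()],1)).reshape(h,w,3)
    X=d*s['z_map'][...,None]
    P=(X-s['t'])@s['R']; P[s['z_map']==0]=np.nan
    return P
def rays(s,uv):
    K=s['mtx']; a=(np.asarray(uv,float)-[K[0,2],K[1,2]])/[K[0,0],K[1,1]]
    b=a.copy()
    for _ in range(10): b=a/(1+s['k1']*(b**2).sum(1,keepdims=True))
    return np.c_[b,np.ones(len(b))]
def onplane(s,uv,z):
    d=rays(s,uv)@s['R']; c=-s['R'].T@s['t']
    return c+d*((z-c[2])/d[:,2:3])
E
python3 - <<'E'
from h import *
for n in ['top','side','wrist']:
    s=snap(n,n+'0.png'); print(n,s['k1'],(-s['R'].T@s['t']).round(3),s['mtx'].round(1).tolist())
st=r.get_state(); print(st)
E
```

```text
pics
top 0.00027018231836408314 [0.407 0.077 1.472] [[445.1, 0.0, 317.9], [0.0, 445.1, 199.1], [0.0, 0.0, 1.0]]
side -0.0559214895386617 [-0.164  0.884  0.704] [[412.3, 0.0, 321.2], [0.0, 412.3, 199.5], [0.0, 0.0, 1.0]]
wrist -0.02232903360161042 [ 0.344 -0.528  0.386] [[277.7, 0.0, 316.4], [0.0, 277.7, 203.5], [0.0, 0.0, 1.0]]
{'clock': 0.15, 'q': array([ 1.15575503,  0.68980007, -0.19456126,  1.56605833,  0.15727064,
        0.90248223, -0.21511062]), 'qd': array([-6.10814573e-05, -6.33042452e-04,  2.01945026e-04, -3.30967453e-03,
        2.55278210e-05, -3.61190869e-04,  8.87068218e-04]), 'joint_torque': array([-1.17646374e-03, -5.27868998e+01, -1.26851600e+00, -1.53588510e+01,
       -5.24707488e-02,  3.77136312e-03,  1.10591027e-04]), 'tool_pos': array([ 0.2710078 , -0.56270766,  0.25680211]), 'eef_rot': array([ 9.74916642e-01,  2.22569264e-01, -1.76168985e-04, -6.57196375e-04]), 'contact_force': array([-0.13357438, -0.49229833, -0.52040479]), 'moment': array([ 0.00478294,  0.00137114, -0.03639222]), 'finger_force': 0.0, 'opening': 1.0000772366687847}
```

View pics/top0.png

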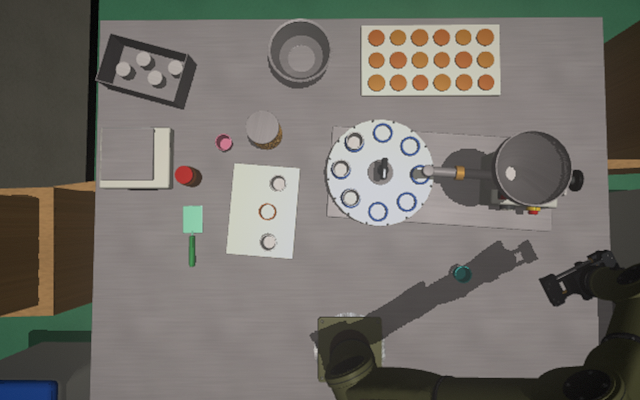

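View pics/side0.png

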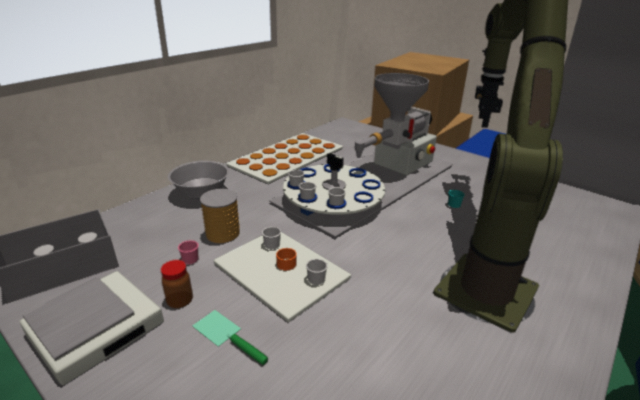

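The top view has world x up and y left. The dial is at (380,172) with the nozzle on its right at (418,172). The empty nests are nest_1 at (408,201) and nest_2 at (377,211). The moulds on the board are at (279,183) and (268,241), and the orange cutter sits between them at (267,211). The side view confirms this.

```bash
python3 - <<'E'
from h import *
s=snap('top'); P=pts(s); img=s['img']; hsv=cv2.cvtColor(img,cv2.COLOR_RGB2HSV)
# blue rings
m=cv2.inRange(hsv,(105,110,40),(130,255,255)); m[:,:320]=0; m[:,440:]=0; m[:110]=0;m[235:]=0
n,l,st,c=cv2.connectedComponentsWithStats(m)
C=[]
for i in range(1,n):
    if st[i,4]>25:
        v,u=np.where(l==i); hull=cv2.convexHull(np.c_[u,v].astype(np.int32)); (cc,rad)=cv2.minEnclosingCircle(hull)
        X=onplane(s,[cc],.076)[0]; C.append(X); print('ring',np.round(cc,1),round(rad,1),X.round(4),st[i,4])
# dial disc by depth
z=P[...,2]
d=((z>.058)&(z<.074)).astype(np.uint8); d[:,:320]=0; d[:,440:]=0
cs,_=cv2.findContours(d,cv2.RETR_EXTERNAL,cv2.CHAIN_APPROX_NONE); k=max(cs,key=cv2.contourArea)
e=cv2.fitEllipse(cv2.convexHull(k)); print('disc',e,onplane(s,[e[0]],.066))
# knob
kk=((z>.168)&(z<.18)).astype(np.uint8); kk[:,:368]=0; kk[:,396:]=0; kk[:150]=0; kk[195:]=0
v,u=np.where(kk); print('knob n',len(u)); Q=P[v,u]; print(Q.mean(0).round(4), np.nanmax(z[150:195,368:396]))
if len(u)>5: r_=cv2.minAreaRect((Q[:,:2]*1000).astype(np.float32)); print(r_)
# board objects
for (u0,v0) in [(279,183),(267,211),(268,241)]:
    w=P[v0-14:v0+15,u0-14:u0+15]; zz=w[...,2]; print((u0,v0),np.nanmedian(zz).round(4),np.nanpercentile(zz,99).round(4))
    mm=zz>.035; Q=w[mm]; x=(Q[:,:2]*1000).astype(np.float32); print(mm.sum(),cv2.minEnclosingCircle(x),Q[Q[:,2]>.05][:,:2].mean(0) if (Q[:,2]>.05).any() else '')
for n_,b,a,f in [('top',(320,105,120,130),4,'d.png'),('top',(215,150,100,120),5,'b.png')]:
    x,y,w_,h_=b; cv2.imwrite('pics/'+f,cv2.resize(img[y:y+h_,x:x+w_,::-1],None,fx=a,fy=a,interpolation=cv2.INTER_CUBIC))
E
```

```text
ring [382.3 132.4] 9.4 [ 0.6938 -0.103   0.076 ] 66
ring [409.7 145.8] 9.3 [ 0.651  -0.1888  0.076 ] 69
ring [419.5 177.5] 8.5 [ 0.5506 -0.2184  0.076 ] 28
ring [406.4 201.5] 9.4 [ 0.4751 -0.1766  0.076 ] 68
ring [377.8 211.1] 9.4 [ 0.4452 -0.0871  0.076 ] 66
disc ((379.3957214355469, 172.6845703125), (106.18016815185547, 107.04969024658203), 105.80223846435547) [[ 0.56697434 -0.09411053  0.066     ]]
knob n 115
[ 0.5681 -0.0935  0.174 ] 0.1811783794505247
((567.785888671875, -93.49249267578125), (16.668975830078125, 62.10417556762695), 85.903076171875)
(279, 183) 0.0169 0.0636
90 ((534.5170288085938, 230.27978515625), 26.886972427368164) [0.53740953 0.23306971]
(267, 211) 0.0162 0.0516
54 ((443.6633605957031, 266.5476989746094), 26.943931579589844) [0.44804256 0.26398281]
(268, 241) 0.0167 0.0642
89 ((345.4256896972656, 261.50445556640625), 27.048851013183594) [0.3439873  0.26506467]
```

View pics/d.png

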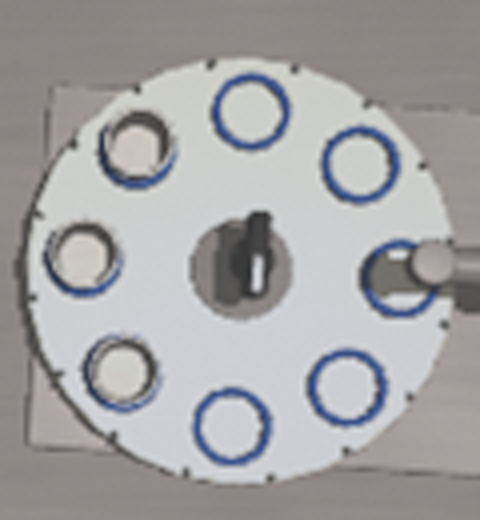

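The rings, disc and knob agree. The axis is at about (0.5685, -0.094) and the bar's yaw is about -4°. That puts nest_1 at (0.4745, -0.1765) and nest_2 at (0.444, -0.086). The moulds are at (0.5345, 0.230) and (0.3455, 0.2615), and every size matches. I'll move now.

Request:
servo_tool(translation=[[0,0,-0.02],[0,0,-0.02],[0,0,-0.02],[0.018,-0.052,0],[0.018,-0.052,0],[0.018,-0.052,0],[0.018,-0.052,0],[0.018,-0.052,0],[0.018,-0.052,0]], turn=[[0,0,0.15],[0,0,0.15],[0,0,0.149],[0,0,0],[0,0,0],[0,0,0],[0,0,0],[0,0,0],[0,0,0]], grip=0.85)

```text
clock: 1.32
tool_pos: [0.3797, -0.2494, 0.3175]
eef_rot: [1.0, -0.0, 0.0, 0.0]
contact_force: [0.7, -0.7, -0.1]
opening: 0.847
finger_force: 0.0
```

Request:
servo_tool(translation=[[0.0172,-0.0533,0],[0.0172,-0.0533,0],[0.0172,-0.0533,0],[0.0172,-0.0533,0],[0.0172,-0.0533,0],[0.0172,-0.0533,0.02],[0.0172,-0.0533,0.04],[0.0172,-0.0533,0.04],[0.0172,-0.0533,0.04],[0,0,0]], turn=[[0,0,0],[0,0,0],[0,0,0],[0,0,0],[0,0,0],[0,0,0],[0,0,0],[0,0,0],[0,0,0],[0,0,0]])

```text
clock: 2.58
tool_pos: [0.5277, 0.2188, 0.1852]
eef_rot: [1.0, 0.004, -0.002, -0.001]
contact_force: [-0.6, -0.0, -0.3]
opening: 0.85
finger_force: 0.0
```

```bash
python3 - <<'E'
from h import *
s=snap('wrist','w1.png'); P=pts(s); z=P[...,2]
print((-s['R'].T@s['t']).round(3), s['R'].round(2).tolist(), r.get_state()['tool_pos'])
m=(z>.03)&(z<.08)
n,l,st,c=cv2.connectedComponentsWithStats(m.astype(np.uint8))
for i in range(1,n):
    if st[i,4]>150:
        Q=P[l==i]; q=Q[Q[:,2]>np.percentile(Q[:,2],90)-.006]
        print(st[i],cv2.minEnclosingCircle((q[:,:2]*1000).astype(np.float32)),np.percentile(Q[:,2],98).round(4))
E
```

```text
[0.61  0.219 0.314] [[0.01, -1.0, -0.0], [-0.95, -0.01, 0.32], [-0.32, -0.0, -0.95]] [0.52833084 0.21557781 0.18669745]
[  64    1   72   71 2208] ((670.2512817382812, 410.13037109375), 28.15185546875) 0.0483
[ 220    0   95   64 1130] ((672.9140625, 260.1468811035156), 40.38081741333008) 0.0794
[  469     0   171   304 28550] ((556.5416870117188, -48.9328498840332), 143.0843505859375) 0.0783
[633  20   7  42 192] ((664.9896240234375, -26.92394256591797), 14.524571418762207) 0.0796
[   0  132   61   71 3241] ((554.818359375, 507.59075927734375), 28.294212341308594) 0.0789
[539 135  26  43 602] ((575.120849609375, 19.770034790039062), 18.381103515625) 0.0798
[ 276  164   58   56 1375] ((535.1478271484375, 230.06317138671875), 27.237173080444336) 0.0632
[ 251  240   48   52 1120] ((444.0915832519531, 266.3167419433594), 27.36353874206543) 0.0525
[ 257  333   46   33 1168] ((345.97576904296875, 260.941650390625), 28.01558494567871) 0.0629
```

View pics/w1.png

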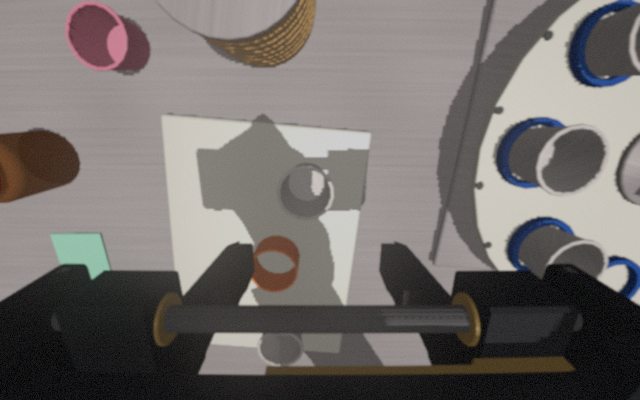

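The wrist view shows mould_a at (306,190), the cutter at (276,263) and mould_b at (280,346). Mould_a measures (0.535, 0.230), which agrees with the top view. I'll let the arm settle and read the pose.

Request:
servo_tool(translation=[[0,0,0],[0,0,0]], turn=[[0,0,0],[0,0,0]])

```text
clock: 2.88
tool_pos: [0.53, 0.2123, 0.1895]
eef_rot: [1.0, -0.001, 0.001, 0.0]
contact_force: [0.2, -0.0, 0.0]
opening: 0.849
finger_force: 0.0
```

Request:
servo_tool(translation=[[0.005,-0.0177,0],[0,0,0.03],[0,0,0.03],[0,0,0.03],[0,0,0]], turn=[[0,0,0],[0,0,0],[0,0,0],[0,0,0],[0,0,0]])

```text
clock: 3.5
tool_pos: [0.5335, 0.232, 0.097]
eef_rot: [1.0, 0.0, -0.001, 0.0]
contact_force: [-0.1, -0.4, 0.2]
opening: 0.845
finger_force: 0.0
```

Request:
servo_tool(translation=[[0.001,0.002,0.02],[0,0,0.02],[0,0,0.009],[0,0,0]], turn=[[0,0,0],[0,0,0],[0,0,0],[0,0,0]])

```text
clock: 4.0
tool_pos: [0.5352, 0.2297, 0.0491]
eef_rot: [1.0, 0.0, -0.0, 0.0]
contact_force: [0.2, 0.7, -0.2]
opening: 0.85
finger_force: 0.0
```

Request:
servo_tool(translation=[[0,0,0],[0,0,0],[0,0,0],[0,0,0],[0,0,0]], turn=[[0,0,0],[0,0,0],[0,0,0],[0,0,0],[0,0,0]], grip=0.5, grip_force=8)

```text
clock: 4.62
tool_pos: [0.5357, 0.2297, 0.0499]
eef_rot: [1.0, -0.0, 0.0, -0.0]
contact_force: [-0.7, -0.7, 4.5]
opening: 0.553
finger_force: 7.8
```

Request:
servo_tool(translation=[[0,0,-0.01],[0,0,-0.03],[0,0,-0.05],[0,0,-0.05],[0,0,-0.05],[0,0,-0.02],[0,0,0]], turn=[[0,0,0],[0,0,0],[0,0,0],[0,0,0],[0,0,0],[0,0,0],[0,0,0]])

```text
clock: 5.5
tool_pos: [0.5361, 0.2298, 0.2612]
eef_rot: [1.0, -0.0, 0.002, -0.001]
contact_force: [0.4, -0.1, -1.3]
opening: 0.555
finger_force: 8.0
```

Request:
servo_tool(translation=[[-0.004,0.025,0],[-0.0066,0.044,0],[-0.0066,0.044,0],[-0.0066,0.044,0],[-0.0066,0.044,0],[-0.0066,0.044,0],[-0.0066,0.044,0],[-0.0066,0.044,0],[-0.0066,0.044,0],[-0.004,0.025,0]], turn=[[0,0,0],[0,0,0],[0,0,0],[0,0,0],[0,0,0],[0,0,0],[0,0,0],[0,0,0],[0,0,0],[0,0,0]])

```text
clock: 6.75
tool_pos: [0.4726, -0.1749, 0.258]
eef_rot: [1.0, -0.002, -0.002, 0.0]
contact_force: [0.1, 1.1, -0.4]
opening: 0.557
finger_force: 8.0
```

Request:
servo_tool(translation=[[0,0,0],[0,0,0]], turn=[[0,0,0],[0,0,0]])

```text
clock: 7.0
tool_pos: [0.4743, -0.1708, 0.2587]
eef_rot: [1.0, 0.001, -0.001, -0.001]
contact_force: [-0.1, -0.2, -1.3]
opening: 0.556
finger_force: 8.0
```

```bash
cat > rings.py <<'E'
from h import *
import sys
s=snap('wrist',sys.argv[1]); P=pts(s); z=P[...,2]; hsv=cv2.cvtColor(s['img'],cv2.COLOR_RGB2HSV)
m=cv2.inRange(hsv,(105,110,30),(130,255,255))
n,l,st,c=cv2.connectedComponentsWithStats(m)
for i in range(1,n):
    if st[i,4]>150:
        v,u=np.where(l==i); X=onplane(s,np.c_[u,v],.076)
        (cx,cy),rad=cv2.minEnclosingCircle((X[:,:2]*1000).astype(np.float32)); print('ring',st[i],round(cx,1),round(cy,1),round(rad,1))
T=r.get_state()['tool_pos']; print(T.round(4))
w=(np.hypot(P[...,0]-T[0],P[...,1]-T[1])<.045)&(z>T[2]-.04)&(z<T[2]+.02)
Q=P[w]; print(len(Q)); 
if len(Q):
  q=Q[(abs(Q[:,1]-T[1])<.022)]; print(q[:,0].min().round(4),q[:,0].max().round(4),np.percentile(q[:,2],[1,50,99]).round(4))
E
python3 rings.py w2.png
```

```text
ring [142   0  41  32 217] 648.3 -19.0 24.1
ring [116  62  38  59 330] 576.3 29.4 29.3
ring [168 151  27  49 198] 485.9 -5.4 28.2
[ 0.4746 -0.1706  0.2589]
9931
0.4503 0.5011 [0.2274 0.2455 0.2715]
```

View pics/w2.png

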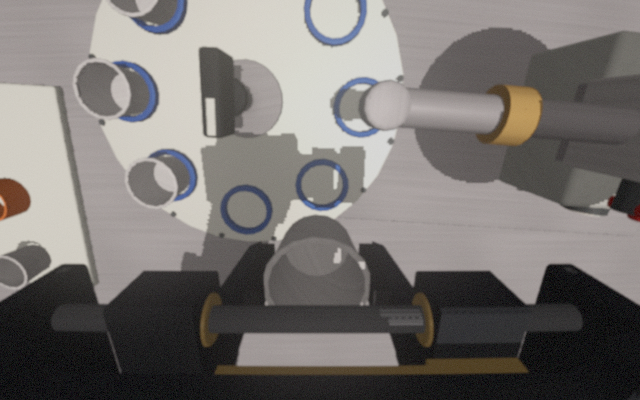

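The mould is held upright at (317,275), nest_1 is at (322,184) and nest_2 at (246,209). I'll measure those rings, which are in shadow, and the held rim.

```bash
python3 - <<'E'
from h import *
s=snap('wrist'); P=pts(s); z=P[...,2]; img=s['img'].astype(int)
T=r.get_state()['tool_pos']; print(T)
m=((img[...,2]-img[...,0]>25)).astype(np.uint8)
for u0,v0 in [(322,184),(246,209),(335,12),(358,107)]:
    v,u=np.where(m[max(0,v0-36):v0+37,u0-36:u0+37]); u+=u0-36; v+=max(0,v0-36)
    X=onplane(s,np.c_[u,v],.076); h=cv2.convexHull(np.c_[u,v].astype(np.int32))[:,0]
    X=onplane(s,h,.076)[:,:2]
    A=np.c_[2*X,np.ones(len(X))]; p=np.linalg.lstsq(A,(X**2).sum(1),rcond=None)[0]; print((u0,v0),len(u),p[:2].round(4),np.sqrt(p[2]+p[:2]@p[:2]).round(4))
w=(np.hypot(P[...,0]-T[0],P[...,1]-T[1])<.045)&(z>T[2]-.04)&(z<T[2]+.03)
w[:,:262]=0; w[:,374:]=0;w[:232]=0
Q=P[w]; t=np.percentile(Q[:,2],97); q=Q[Q[:,2]>t-.004]; print(t,len(q),q.min(0).round(4),q.max(0).round(4),cv2.minEnclosingCircle((q[:,:2]*1000).astype(np.float32)))
b=Q[Q[:,2]<Q[:,2].min()+.006]; print('bottom',len(b),b.min(0).round(4),b.max(0).round(4))
E
```

```text
[ 0.47475752 -0.17055256  0.25906621]
(322, 184) 544 [ 0.4741 -0.1767] 0.0296
(246, 209) 559 [ 0.444  -0.0864] 0.0299
(335, 12) 669 [ 0.65   -0.1883] 0.0299
(358, 107) 460 [ 0.5599 -0.2189] 0.0299
0.2722137641402709 1643 [ 0.4612 -0.1982  0.2682] [ 0.5014 -0.1442  0.2879] ((475.4446105957031, -171.2183380126953), 28.239974975585938)
bottom 1719 [ 0.4523 -0.1913  0.2267] [ 0.4859 -0.1507  0.2326]
```

Request:
servo_tool(translation=[[-0.0005,0.006,0],[0,0,0.04],[0,0,0.04],[0,0,0.04],[0,0,0.02],[0,0,0],[0,0,0]], turn=[[0,0,0],[0,0,0],[0,0,0],[0,0,0],[0,0,0],[0,0,0],[0,0,0]])

```text
clock: 7.98
tool_pos: [0.4747, -0.1785, 0.1202]
eef_rot: [1.0, 0.0, 0.001, 0.0]
contact_force: [0.8, -0.1, -0.9]
opening: 0.56
finger_force: 8.0
```

Request:
servo_tool(translation=[[-0.0005,-0.0012,0],[0,0,0.006],[0,0,0.006],[0,0,0.005],[0,0,0.003],[0,0,0]], turn=[[0,0,0],[0,0,0],[0,0,0],[0,0,0],[0,0,0],[0,0,0]])

```text
clock: 8.72
tool_pos: [0.4739, -0.1772, 0.0995]
eef_rot: [1.0, 0.0, 0.0, 0.0]
contact_force: [-0.7, 0.5, 1.8]
opening: 0.554
finger_force: 7.9
```

Request:
servo_tool(translation=[[0,0,0.001],[0,0,0]], turn=[[0,0,0],[0,0,0]])

```text
clock: 8.98
tool_pos: [0.474, -0.1773, 0.099]
eef_rot: [1.0, 0.0, 0.001, 0.0]
contact_force: [-0.2, 0.6, 7.4]
opening: 0.55
finger_force: 7.7
```

Request:
servo_tool(translation=[[0,0,0],[0,0,0],[0,0,0],[0,0,-0.01],[0,0,-0.03],[0,0,-0.05],[0,0,-0.05],[0,0,-0.02],[0,0,0]], turn=[[0,0,0],[0,0,0],[0,0,0],[0,0,0],[0,0,0],[0,0,0],[0,0,0],[0,0,0],[0,0,0]], grip=0.75)

```text
clock: 10.1
tool_pos: [0.4743, -0.1776, 0.2603]
eef_rot: [1.0, -0.0, 0.002, 0.001]
contact_force: [-0.1, -1.3, -0.0]
opening: 0.751
finger_force: 0.0
```

```bash
cat > cups.py <<'E'
from h import *
s=snap('top'); P=pts(s); z=P[...,2]
def cup(x,y,h):
    w=(np.hypot(P[...,0]-x,P[...,1]-y)<.04)&(z>h-.012)&(z<h+.012)
    if w.sum()<5: print((x,y),'few',w.sum());return
    c,rad=cv2.minEnclosingCircle((P[w][:,:2]*1000).astype(np.float32)); print((x,y),w.sum(),np.round(c,1),round(rad,1),np.percentile(P[w][:,2],98).round(4))
for x,y in [(.4741,-.1767),(.444,-.0864),(.487,.0),(.5768,.03),(.663,-.005)]: cup(x,y,.111)
for x,y in [(.5345,.23),(.3455,.2615)]: cup(x,y,.06)
cup(.444,.266,.05)
E
python3 cups.py
```

```text
(0.4741, -0.1767) 9 [ 450.5 -183.8] 6.7 0.1167
(0.444, -0.0864) few 0
(0.487, 0.0) 78 [4.86e+02 4.00e-01] 27.1 0.1176
(0.5768, 0.03) 73 [576.5  30.7] 26.8 0.1181
(0.663, -0.005) 76 [661.7 -11.4] 26.7 0.1171
(0.5345, 0.23) few 0
(0.3455, 0.2615) 70 [345.6 261.3] 26.8 0.0669
(0.444, 0.266) 52 [443.6 266.7] 26.9 0.0564
```

Request:
servo_tool(translation=[[-0.004,-0.05,0],[-0.004,-0.05,0],[-0.004,-0.05,0],[-0.004,-0.05,0],[-0.004,-0.05,0],[-0.004,-0.05,0.02],[-0.035,-0.046,0.03],[-0.035,-0.046,0.03],[-0.035,-0.046,0.03],[0,0,0]], turn=[[0,0,0],[0,0,0],[0,0,0],[0,0,0],[0,0,0],[0,0,0],[0,0,0],[0,0,0],[0,0,0],[0,0,0]], grip=0.85)

```text
clock: 11.4
tool_pos: [0.344, 0.2583, 0.1494]
eef_rot: [1.0, 0.005, -0.003, 0.001]
contact_force: [-0.9, -0.8, 0.1]
opening: 0.851
finger_force: 0.0
```

Request:
servo_tool(translation=[[0,0,0],[0,0,0]], turn=[[0,0,0],[0,0,0]])

```text
clock: 11.65
tool_pos: [0.3499, 0.2536, 0.1522]
eef_rot: [1.0, -0.002, 0.0, 0.0]
contact_force: [0.1, -0.5, 0.5]
opening: 0.853
finger_force: 0.0
```

```bash
python3 cups.py
```

```text
(0.4741, -0.1767) 81 [ 473.4 -176.3] 27.2 0.1172
(0.444, -0.0864) few 0
(0.487, 0.0) 78 [4.86e+02 3.00e-01] 26.9 0.1174
(0.5768, 0.03) 70 [576.4  31.3] 27.0 0.1144
(0.663, -0.005) 74 [662.6 -11.6] 27.0 0.1183
(0.5345, 0.23) few 0
(0.3455, 0.2615) 8 [342.6 238. ] 11.3 0.0653
(0.444, 0.266) 50 [443.6 266.4] 26.9 0.0558
```

Mould_a is seated in nest_1: its rim is at the same height as the other moulds and centred. Next is mould_b.

Request:
servo_tool(translation=[[-0.0043,-0.0077,0],[0,0,0.03],[0,0,0.03],[0,0,0],[0,0,0]], turn=[[0,0,0],[0,0,0],[0,0,0],[0,0,0],[0,0,0]])

```text
clock: 12.32
tool_pos: [0.3448, 0.263, 0.0928]
eef_rot: [1.0, -0.0, 0.0, -0.0]
contact_force: [1.1, 0.5, -0.3]
opening: 0.851
finger_force: 0.0
```

Request:
servo_tool(translation=[[0.0007,0.0017,0.02],[0,0,0.018],[0,0,0.006],[0,0,0]], turn=[[0,0,0],[0,0,0],[0,0,0],[0,0,0]])

```text
clock: 12.82
tool_pos: [0.3518, 0.266, 0.0552]
eef_rot: [1.0, -0.002, -0.005, 0.004]
contact_force: [0.1, -0.2, 0.3]
opening: 0.851
finger_force: 0.0
```

Request:
servo_tool(translation=[[0,0,0],[0,0,0],[0,0,0],[0,0,0],[0,0,0]], turn=[[0,0,0],[0,0,0],[0,0,0],[0,0,0],[0,0,0]], grip=0.5, grip_force=8)

```text
clock: 13.45
tool_pos: [0.3514, 0.2655, 0.0549]
eef_rot: [1.0, -0.0, -0.006, 0.004]
contact_force: [-0.7, 0.3, 5.8]
opening: 0.577
finger_force: 7.7
```

Request:
servo_tool(translation=[[0,0,-0.01],[0,0,-0.03],[0,0,-0.05],[0,0,-0.05],[0,0,-0.05],[0,0,-0.02],[0,0,0]], turn=[[0,0,0],[0,0,0],[0,0,0],[0,0,0],[0,0,0],[0,0,0],[0,0,0]])

```text
clock: 14.32
tool_pos: [0.3543, 0.2678, 0.2661]
eef_rot: [1.0, -0.0, -0.004, 0.003]
contact_force: [0.7, -0.4, -1.2]
opening: 0.577
finger_force: 8.0
```

Near the edge of the reach the arm stopped 6 mm short in x, so the cup sits off-centre in the pads. It is held, and I'll measure the offset from above the nest.

Request:
servo_tool(translation=[[0.008,0.025,0],[0.0112,0.0435,0],[0.0112,0.0435,0],[0.0112,0.0435,0],[0.0112,0.0435,0],[0.0112,0.0435,0],[0.0112,0.0435,0],[0.0112,0.0435,0],[0.004,0.025,0],[0,0,0]], turn=[[0.006,0.008,0],[0,0,0],[0,0,0],[0,0,0],[0,0,0],[0,0,0],[0,0,0],[0,0,0],[0,0,0],[0,0,0]])

```text
clock: 15.58
tool_pos: [0.4432, -0.0889, 0.2638]
eef_rot: [1.0, -0.002, -0.003, 0.001]
contact_force: [0.6, 0.2, 0.5]
opening: 0.578
finger_force: 8.0
```

Request:
servo_tool(translation=[[0,0,0],[0,0,0],[0,0,0]], turn=[[0,0,0],[0,0,0],[0,0,0]])

```text
clock: 15.95
tool_pos: [0.444, -0.086, 0.2652]
eef_rot: [1.0, 0.001, -0.002, 0.001]
contact_force: [0.1, -0.3, -0.6]
opening: 0.578
finger_force: 8.0
```

```bash
cat > held.py <<'E'
from h import *
import sys
s=snap('wrist',sys.argv[1]); P=pts(s); z=P[...,2]
st=r.get_state();T=st['tool_pos']; print(T,st['eef_rot'].round(4))
w=(np.hypot(P[...,0]-T[0],P[...,1]-T[1])<.045)&(z>T[2]-.05)&(z<T[2]+.03)
w[:,:258]=0; w[:,378:]=0;w[:225]=0
Q=P[w]; t=np.percentile(Q[:,2],97); q=Q[(Q[:,2]>t-.004)&(Q[:,2]<t+.003)]
print(t,len(q),q.min(0).round(4),q.max(0).round(4))
b=Q[Q[:,2]<np.percentile(Q[:,2],2)+.005]; print('bottom',len(b),b.min(0).round(4),b.max(0).round(4))
E
python3 held.py w3.png
```

```text
[ 0.44408424 -0.08622071  0.26524717] [ 1.0e+00  7.0e-04 -1.6e-03  1.2e-03]
0.28110739484473457 203 [ 0.4349 -0.1154  0.2771] [ 0.4536 -0.058   0.2841]
bottom 1533 [ 0.4174 -0.1064  0.2266] [ 0.4583 -0.0658  0.2342]
```

View pics/w3.png

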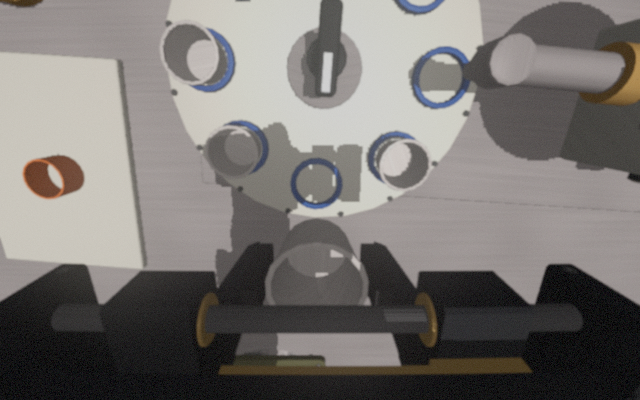

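The cup is held upright with its rim at (317,280), and nest_2 is at (317,183) between the moulds in nest_1 (402,163) and nest_3 (233,152). I'll measure the rim directly.

```bash
python3 - <<'E'
from h import *
s=snap('wrist'); P=pts(s); z=P[...,2]; T=r.get_state()['tool_pos']
w=(np.hypot(P[...,0]-T[0],P[...,1]-T[1])<.045)&(z>.2)&(z<.29)
w[:,:258]=0; w[:,378:]=0;w[:225]=0
for u in (290,305,317,330,345):
    col=np.where(w[:,u])[0]; i=col[P[col,u,0]>T[0]]
    i=col[:60:4]; print(u,[(int(v),round(P[v,u,0]*1e3,1),round(P[v,u,2]*1e3,1)) for v in i[:9]])
def fit(X):
    A=np.c_[2*X,np.ones(len(X))]; p=np.linalg.lstsq(A,(X**2).sum(1),rcond=None)[0]; return p[:2].round(4),np.sqrt(p[2]+p[:2]@p[:2]).round(4)
E=[]
for u in range(285,350):
    col=np.where(w[:,u]&(abs(z[:,u]-.270)<.006))[0]
    if len(col): E.append(P[col,u][np.argmax(P[col,u,0])])
E=np.array(E); print(len(E),fit(E[:,:2]),E[:,2].mean(),E[:,0].max())
img=s['img'].astype(int); m=((img[...,2]-img[...,0]>25)).astype(np.uint8)
v,u=np.where(m[150:215,285:350]); h=cv2.convexHull(np.c_[u+285,v+150].astype(np.int32))[:,0]; print('nest2',fit(onplane(s,h,.076)[:,:2]))
E
```

```text
290 [(231, np.float64(453.4), np.float64(232.1)), (235, np.float64(456.1), np.float64(244.0)), (239, np.float64(457.9), np.float64(253.0)), (243, np.float64(458.9), np.float64(259.9)), (247, np.float64(459.8), np.float64(266.3)), (251, np.float64(460.6), np.float64(272.0)), (255, np.float64(459.0), np.float64(273.2)), (259, np.float64(432.3), np.float64(230.5)), (263, np.float64(429.1), np.float64(230.1))]
305 [(225, np.float64(460.4), np.float64(238.9)), (229, np.float64(461.0), np.float64(246.1)), (233, np.float64(461.9), np.float64(253.7)), (237, np.float64(462.8), np.float64(260.6)), (241, np.float64(463.0), np.float64(265.8)), (245, np.float64(464.0), np.float64(272.3)), (249, np.float64(461.7), np.float64(272.1)), (253, np.float64(436.2), np.float64(229.4)), (257, np.float64(433.7), np.float64(230.1))]
317 [(225, np.float64(461.9), np.float64(242.4)), (229, np.float64(462.8), np.float64(250.3)), (233, np.float64(462.4), np.float64(254.7)), (237, np.float64(463.2), np.float64(261.5)), (241, np.float64(465.8), np.float64(271.5)), (245, np.float64(463.8), np.float64(271.9)), (249,
[... 393 characters left out ...]
64(273.1)), (249, np.float64(461.9), np.float64(272.3)), (253, np.float64(436.1), np.float64(229.1)), (257, np.float64(433.1), np.float64(229.1))]
345 [(234, np.float64(451.0), np.float64(231.3)), (238, np.float64(454.5), np.float64(244.6)), (242, np.float64(457.9), np.float64(256.7)), (246, np.float64(459.0), np.float64(263.5)), (250, np.float64(460.5), np.float64(270.7)), (254, np.float64(459.5), np.float64(272.9)), (258, np.float64(432.6), np.float64(229.5)), (262, np.float64(431.1), np.float64(232.2)), (266, np.float64(430.4), np.float64(236.0))]
65 (array([ 0.4407, -0.0865]), np.float64(0.0249)) 0.27177319693718766 0.4658804810041123
nest2 (array([ 0.4436, -0.0862]), np.float64(0.0295))
```

Request:
servo_tool(translation=[[0.005,0,0],[0,0,0.04],[0,0,0.04],[0,0,0.04],[0,0,0.018],[0,0,0],[0,0,0]], turn=[[0.002,0.003,0.001],[0,0,0],[0,0,0],[0,0,0],[0,0,0],[0,0,0],[0,0,0]])

```text
clock: 16.92
tool_pos: [0.4498, -0.0871, 0.1278]
eef_rot: [1.0, -0.001, 0.001, 0.0]
contact_force: [-1.4, -0.2, 0.0]
opening: 0.578
finger_force: 8.0
```

Request:
servo_tool(translation=[[-0.0007,-0.0008,0],[0,0,0.008],[0,0,0.006],[0,0,0.005],[0,0,0.003],[0,0,0.001],[0,0,0]], turn=[[0,0,0],[0,0,0],[0,0,0],[0,0,0],[0,0,0],[0,0,0],[0,0,0]])

```text
clock: 17.8
tool_pos: [0.4487, -0.086, 0.1046]
eef_rot: [1.0, -0.0, 0.0, 0.0]
contact_force: [-0.6, 0.7, 6.3]
opening: 0.576
finger_force: 7.7
```

Request:
servo_tool(translation=[[0,0,0],[0,0,0],[0,0,0],[0,0,-0.01],[0,0,-0.03],[0,0,-0.05],[0,0,-0.05],[0,0,-0.02],[0,0,0]], turn=[[0,0,0],[0,0,0],[0,0,0],[0,0,0],[0,0,0],[0,0,0],[0,0,0],[0,0,0],[0,0,0]], grip=0.75)

```text
clock: 18.92
tool_pos: [0.4491, -0.0864, 0.2659]
eef_rot: [1.0, -0.001, 0.002, 0.001]
contact_force: [1.0, -0.1, 0.1]
opening: 0.751
finger_force: 0.0
```

```bash
cat > wc.py <<'E'
from h import *
import sys
s=snap('wrist',sys.argv[1]); P=pts(s); z=P[...,2]
for x,y in [(.4741,-.1767),(.444,-.0864),(.487,.0),(.5768,.03),(.663,-.005)]:
    w=(np.hypot(P[...,0]-x,P[...,1]-y)<.045)&(z>.106)&(z<.12)
    if w.sum()>20: print((x,y),w.sum(),cv2.minEnclosingCircle((P[w][:,:2]*1000).astype(np.float32)),P[w][:,2].max())
w=(np.hypot(P[...,0]-.5685,P[...,1]+.094)<.045)&(z>.166)&(z<.182)
print('knob',w.sum(),cv2.minAreaRect((P[w][:,:2]*1000).astype(np.float32)))
print(r.get_state()['tool_pos'])
E
python3 wc.py w4.png; python3 cups.py
```

```text
(0.4741, -0.1767) 645 ((473.40142822265625, -177.42564392089844), 27.24516487121582) 0.11495097927442226
(0.444, -0.0864) 581 ((443.10870361328125, -86.17044830322266), 27.049406051635742) 0.1154938644487885
(0.487, 0.0) 675 ((486.369140625, -0.24696099758148193), 27.41345977783203) 0.11488303793879648
(0.5768, 0.03) 948 ((576.3287353515625, 30.234771728515625), 27.427265167236328) 0.11525013846938513
knob 2076 ((568.4533081054688, -94.41361999511719), (16.108911514282227, 61.87381362915039), 86.08454132080078)
[ 0.44831629 -0.08641002  0.26465746]
(0.4741, -0.1767) few 0
(0.444, -0.0864) few 4
(0.487, 0.0) 55 [4.857e+02 1.000e-01] 26.9 0.1176
(0.5768, 0.03) 71 [576.2  31. ] 26.9 0.1192
(0.663, -0.005) 76 [661.6 -11.3] 27.1 0.1175
(0.5345, 0.23) few 0
(0.3455, 0.2615) few 0
(0.444, 0.266) 53 [443.5 266.6] 27.0 0.0555
```

View pics/w4.png

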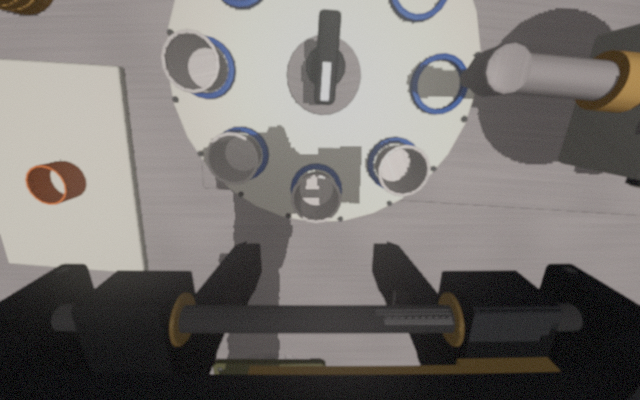

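Both moulds are seated. The bar runs from (330,12) to (324,102) in the picture, with its centre at (0.5684, -0.0943) and yaw -3.9°. I'll check the wrist range while moving above the knob.

Request:
servo_tool(translation=[[0.02,0.001,0],[0.04,0.0024,0],[0.04,0.0024,0],[0.02,0.002,0],[0,0,0],[0,0,0]], turn=[[0,0,0],[0,0,0],[0,0,0],[0,0,0.068],[0,0,0],[0,0,0]])

```text
clock: 19.77
tool_pos: [0.5668, -0.094, 0.263]
eef_rot: [0.999, -0.034, -0.002, 0.0]
contact_force: [-0.1, 0.2, -0.2]
opening: 0.749
finger_force: 0.0
```

```bash
python3 - <<'E'
from h import *
s=r.get_state(); print(s['tool_pos'],s['eef_rot'].round(4),s['q'].round(3))
E
```

```text
[ 0.56675042 -0.09396793  0.26302126] [ 9.994e-01 -3.380e-02 -1.800e-03  3.000e-04] [ 0.261  0.624 -0.299  1.709  0.233  0.848 -1.779]
```

Turning anticlockwise takes q7 from -1.78 towards -1.0, which is well within range. Now down onto the knob.

Request:
servo_tool(translation=[[0.0016,0.0002,0.02],[0,0,0.03],[0,0,0.03],[0,0,0.015],[0,0,0],[0,0,0]], turn=[[0,0.003,0],[0,0,0],[0,0,0],[0,0,0],[0,0,0],[0,0,0]])

```text
clock: 20.52
tool_pos: [0.5707, -0.0945, 0.1702]
eef_rot: [0.999, -0.034, 0.002, 0.0]
contact_force: [-0.5, 0.0, 0.4]
opening: 0.751
finger_force: 0.0
```

Request:
servo_tool(translation=[[-0.002,0,0.008],[0,0,0],[0,0,0]], turn=[[0,-0.002,0],[0,0,0],[0,0,0]])

```text
clock: 20.9
tool_pos: [0.5683, -0.0944, 0.1613]
eef_rot: [0.999, -0.035, 0.0, 0.0]
contact_force: [0.5, 0.3, -0.1]
opening: 0.753
finger_force: 0.0
```

Request:
servo_tool(translation=[[0,0,0],[0,0,0],[0,0,0],[0,0,0],[0,0,0],[0,0,0],[0,0,0],[0,0,0]], turn=[[0,0,0],[0,0,0],[0,0,0],[0,0,0],[0,0,0],[0,0,0],[0,0,0],[0,0,0]], grip=0.0, grip_force=35)

```text
clock: 21.9
tool_pos: [0.5682, -0.0943, 0.1612]
eef_rot: [0.999, -0.034, 0.0, 0.0]
contact_force: [0.2, 0.6, 0.3]
opening: 0.18
finger_force: 35.0
```

```bash
cat > st.py <<'E'
from h import *
from scipy.spatial.transform import Rotation as R
s=r.get_state(); m=R.from_quat(s['eef_rot']).as_matrix()
print('yaw',np.degrees(np.arctan2(m[1,0],m[0,0])).round(2),s['tool_pos'].round(4),s['contact_force'].round(2),s['moment'].round(3),s['opening'],s['finger_force'],s['clock'])
E
python3 st.py
```

```text
yaw -3.95 [ 0.5682 -0.0943  0.1612] [0.23 0.65 0.28] [ 0.097 -0.006  0.073] 0.1798030912430255 34.99910353682935 21.9
```

The grip is good: opening 0.18 is 16 mm. First click: turn 15°, then read.

Request:
servo_tool(translation=[[0,0,0],[0,0,0],[0,0,0],[0,0,0]], turn=[[0,0,-0.04],[0,0,-0.04],[0,0,-0.04],[0,0,0]])

```text
clock: 22.4
tool_pos: [0.5682, -0.0943, 0.1612]
eef_rot: [1.0, 0.026, 0.0, 0.0]
contact_force: [0.7, 0.5, 0.8]
opening: 0.179
finger_force: 35.0
```

```bash
python3 st.py
```

```text
yaw 3.01 [ 0.5682 -0.0943  0.1612] [0.7  0.5  0.81] [ 0.141  0.048 -0.007] 0.17882436151096417 34.99815325252712 22.4
```

Request:
servo_tool(translation=[[0,0,0],[0,0,0],[0,0,0],[0,0,0],[0,0,0]], turn=[[0,0,-0.04],[0,0,-0.04],[0,0,-0.04],[0,0,-0.022],[0,0,0]])

```text
clock: 23.02
tool_pos: [0.5683, -0.0944, 0.1612]
eef_rot: [0.995, 0.096, 0.0, 0.0]
contact_force: [-0.1, 0.7, 0.3]
opening: 0.175
finger_force: 35.0
```

```bash
python3 st.py
```

```text
yaw 11.07 [ 0.5683 -0.0944  0.1612] [-0.12  0.66  0.27] [0.08  0.009 0.023] 0.1745056518372834 34.99917721375823 23.025
```

Request:
servo_tool(translation=[[0,0,0],[0,0,0],[0,0,0],[0,0,0],[0,0,0],[0,0,0],[0,0,0],[0,0,0]], turn=[[0,0,-0.04],[0,0,-0.04],[0,0,-0.04],[0,0,-0.04],[0,0,-0.04],[0,0,-0.04],[0,0,-0.022],[0,0,0]])

```text
clock: 24.02
tool_pos: [0.5683, -0.0945, 0.1612]
eef_rot: [0.974, 0.226, 0.0, 0.0]
contact_force: [0.6, 0.1, -1.4]
opening: 0.178
finger_force: 35.0
```

```bash
python3 st.py; python3 cups.py; python3 wc.py w5.png
```

```text
yaw 26.08 [ 0.5683 -0.0945  0.1612] [ 0.6   0.13 -1.44] [-0.007 -0.103  0.052] 0.17778665307886451 34.99937457963824 24.025
(0.4741, -0.1767) 49 [ 459.6 -154.9] 25.1 0.1171
(0.444, -0.0864) 45 [443.8 -86.5] 39.3 0.1168
(0.487, 0.0) 40 [ 4.872e+02 -4.000e-01] 39.7 0.1166
(0.5768, 0.03) 37 [576.3  29.7] 39.3 0.1176
(0.663, -0.005) 10 [630.5  13.5] 10.4 0.1146
(0.5345, 0.23) few 0
(0.3455, 0.2615) few 0
(0.444, 0.266) 49 [444.4 266.3] 27.0 0.0558
(0.4741, -0.1767) 323 ((470.74249267578125, -151.36904907226562), 20.05518913269043) 0.11478034240076869
(0.444, -0.0864) 84 ((455.0919189453125, -127.48695373535156), 11.745738983154297) 0.11433896200380142
(0.487, 0.0) 1016 ((513.1895141601562, 17.469640731811523), 27.622684478759766) 0.1147865702329015
(0.5768, 0.03) 1596 ((576.8443603515625, 29.90530014038086), 44.92985153198242) 0.11517448152645893
(0.663, -0.005) 373 ((626.2806396484375, 14.334150314331055), 17.067468643188477) 0.11521263185032211
knob 4007 ((571.7764892578125, -96.6345443725586), (60.41831588745117, 43.17862319946289), 49.278892517089844)
[ 0.56828398 -0.09445736  0.16120049]
```

View pics/w5.png

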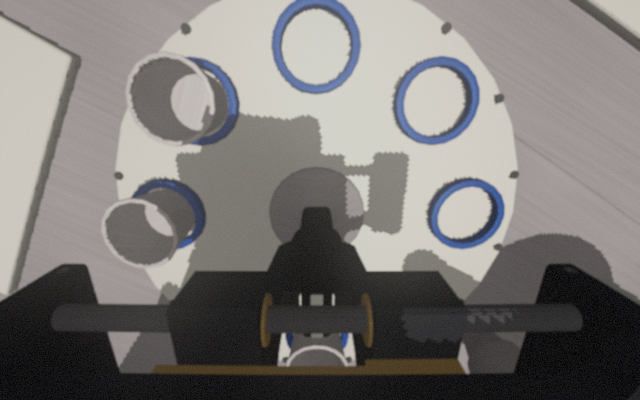

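The view shows the disc carried round with the knob. The mould at (180,100) is mould_d, measured at 116.3° against the 116.2° expected, so the dial is at the second stop. Now the third click.

Request:
servo_tool(translation=[[0,0,0],[0,0,0],[0,0,0],[0,0,0],[0,0,0],[0,0,0],[0,0,0],[0,0,0],[0,0,0]], turn=[[0,0,-0.04],[0,0,-0.04],[0,0,-0.04],[0,0,-0.04],[0,0,-0.04],[0,0,-0.04],[0,0,-0.022],[0,0,0],[0,0,0]])

```text
clock: 25.25
tool_pos: [0.5684, -0.0945, 0.1612]
eef_rot: [0.936, 0.351, 0.0, 0.001]
contact_force: [1.9, -2.2, -0.8]
opening: 0.176
finger_force: 35.0
```

```bash
python3 st.py; python3 - <<'E'
from h import *
for n in ('wrist','top'):
  s=snap(n,n+'6.png'); P=pts(s); z=P[...,2]
  for k,a in (('a',-138.8),('b',176.2),('c',131.2),('d',86.2),('e',41.2)):
    t=np.radians(a+45); x,y=.5684+.125*np.cos(t),-.0943+.125*np.sin(t)
    w=(np.hypot(P[...,0]-x,P[...,1]-y)<.036)&(z>.106)&(z<.12)
    if w.sum()>20:
        c,rad=cv2.minEnclosingCircle((P[w][:,:2]*1000).astype(np.float32)); print(n,k,w.sum(),np.round([x*1e3,y*1e3],1),np.round(c,1),round(rad,1),'ang err',(np.degrees(np.arctan2(c[1]+94.3,c[0]-568.4))-a-45+180)%360-180)
E
```

```text
yaw 41.07 [ 0.5684 -0.0945  0.1612] [ 1.86 -2.24 -0.79] [-0.315 -0.394 -0.002] 0.17625685837624708 35.000225342810154 25.25
wrist b 491 [ 474.3 -176.6] [ 478.1 -173.5] 26.5 ang err 0.055460244340793
wrist d 1683 [ 4.861e+02 -2.000e-01] [485.9  -1. ] 27.8 ang err 0.2618668231568222
wrist e 2192 [576.7  30.4] [576.8  30.4] 27.5 ang err -0.05028860525854384
top b 50 [ 474.3 -176.6] [ 472.9 -175.6] 26.6 ang err -0.7941491738049535
top c 70 [443.7 -86. ] [443.2 -85.5] 26.8 ang err -0.23388626733458295
top d 67 [ 4.861e+02 -2.000e-01] [4.859e+02 4.000e-01] 26.9 ang err -0.1342633415018213
top e 63 [576.7  30.4] [576.2  31.1] 26.7 ang err 0.25715459317200384
```

That side picture was the old one from the start. The dial is in the third stop: b, c, d and e all lie within 1° of where they should be. I still need to see mould_a under the nozzle, and to check the small 3 N side force.

```bash
python3 - <<'E'
from h import *
s=snap('side'); a=s['img'][110:250,180:460,::-1]; b=snap('top')['img'][100:240,300:580,::-1]
cv2.imwrite('pics/f.png',np.vstack([cv2.resize(i,(560,280),interpolation=cv2.INTER_CUBIC) for i in (a,b)]))
E
python3 st.py
```

```text
yaw 41.07 [ 0.5683 -0.0946  0.1612] [ 2.26 -2.07 -2.12] [-0.309 -0.448  0.044] 0.17611197958617858 35.00020891427994 25.45
```

View pics/f.png

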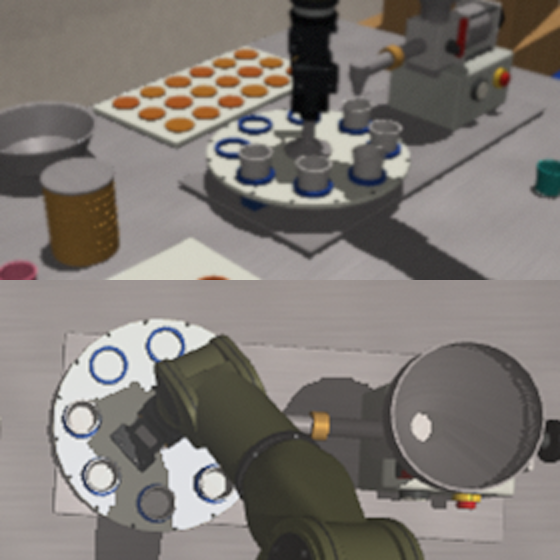

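View pics/wrist6.png

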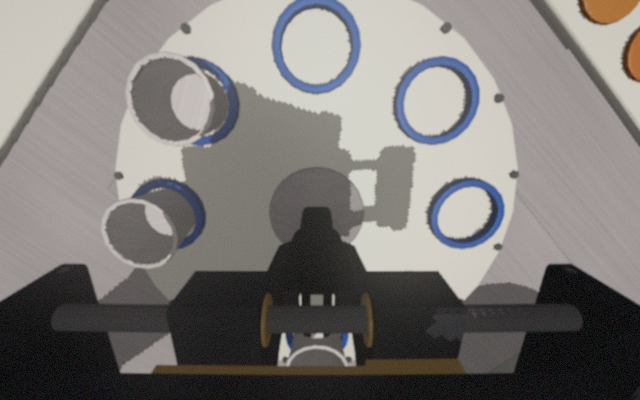

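The side crop shows all five moulds standing, with mould_a directly under the nozzle at (357,113). The dial is at +45° with the grip still on the knob at 35 N. Handing in.

```bash
python3 -c "
from plant import r
print(r.finish_job())"
```

```text
the job is handed in; nothing more can be done
None
```

The job is handed in: both moulds stand in their nests, and the dial is turned anticlockwise to the third click with the first mould under the nozzle and the grip still on the knob; clock about 25.5 s of the 72 s allowed.

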